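Rake the heaped blanks into an even drying layer

ROBOT

A 6-joint arm with a two-finger parallel gripper is mounted at the origin on a cart in front of the work surface, level with it; the furniture and walls round the work are solid. World frame = base frame: x ahead of the robot, y to its left, z up, the work surface at z = 0. Lengths are in m, angles in degrees, forces in N, time in s.
With the tool pointing down it reaches from about 0.4 to 0.825 m from the base axis. Payload 7 kg.
Tool frame: the origin (TCP) lies on the mounting face of the last link; the fingertips stand 178 mm ahead of it and the grasp point (between the pads) lies 159 mm ahead of it; z points along the fingers, y is the direction in which the jaws open and shut (so a half turn about z gives the same grasp; the last joint's range is limited). The gripper opens to 88 mm and grips with 3 to 60 N. Pads are 19 mm wide; open, the fingers measure 130 mm over their backs; the gripper's body (78 mm by 193 mm) begins 47 mm behind the grasp point.
Start: joints at [80.735, 20.546, 0.682, 0, -70.136, -16.507], TCP at [0.293, 0.608, 0.405] pointing down, gripper open.
Joint ranges: [-176.03, 176.03], [-82.01, 121.73], [-58.28, 71.71], [-173.87, 95.51], [-174.79, -0.11], [-173.66, 173.66]. Speed limits (degrees/s): [136.94, 136.94, 172.46, 180, 180, 180].

INTERFACE

Orientations are given as [roll, pitch, yaw] about the fixed x, y, z axes, in that order (R = Rz(yaw) Ry(pitch) Rx(roll)).
In Python, from plant import r gives the robot as it stands. The module is installed in compiled form; this text tells all that it offers.
- The arm moves only by the tool carry_out, never from a script. Its argument "plan" is a list of rows, each a list of 3 entries, a list of its own where there are three numbers: the shift along the tool's x, y, z in m, then the turn, a rotation vector about the tool's x, y, z in degrees, then the closure in counts, from 0 (fully open) to 255 (shut). In form: [[[x, y, z], [ax, ay, az], hand], ...]. A call has 1 to 12 rows; each row shifts and turns the commanded pose from where the row before left it, along the tool's axes as they then stand; what a row does not reach is not made up. A row lasts 1/12 s, in which the tool goes at most 41.7 mm and 7.16 degrees, less where a joint would pass 70% of its speed; a pose out of reach is approached as far as the arm can. A call is refused whole if a number of a shift passes 0.0417 or a number of a turn 7.16, either way. A call with a gripper value outside its range is refused whole. The fingers move at their own pace and stop on an object; "grip_force" is the grip in N (left out, the last holds). Time passes only in rows, so rows that do not move let the fingers close. It gives the time, the measured TCP pose, the force and the opening at its end, in the units of the state.
- r.get_state(): the state, without advancing time (a new reading comes with each control period).
- r.capture(name): name is "scene" or "side" or "wrist"; returns the picture (480x640x3 uint8, red, green, blue); there is no depth.
- r.get_calibration(name): a dict with "K" (3x3 intrinsics, pixels), "D" ([k1, k2, p1, p2, k3] as OpenCV has them; the pictures are not rectified), "rvec" (rotation vector, rad) and "tvec" (3), from world to camera coordinates, as OpenCV has them. Camera axes: x right, y down, z forward; pixel columns grow to the right and rows downward; lengths in m; the calibration is good to about 2 mm. A picture is of the moment at which its call begins: read the wrist's pose just before it. get_calibration takes no time and is no camera call; for the wrist camera it gives the pose at the moment of the call.
- r.close_job(): hands the job in, once; it reports no verdict.
The state is a dict: "time_s": time; "joints": joint angles; "qd": joint speeds; "joint_torque": joint torques, N m; "tcp_pos": TCP position; "eef_rot": TCP orientation; "contact_force": force on the tool from outside, world axes, zero at the start; "moment": the same for the moment, N m; "gripper_width": finger opening in m.
Only numpy, scipy, OpenCV 4.12 (cv2) and the standard library are available. Lean on these libraries where they do the work, as an engineer would, in place of code of your own. Each camera call takes 0.05 s, during which the arm holds its last target. There are 200 camera calls.

TASK

Nine wooden blanks have been tipped in a heap at one end of the drying tray. Take the rake from its rack and, moving the blanks with the rake only, spread them over the tray into a single layer, with none lying on another or standing on end and the middle of at least one blank in each of the six fields marked on the tray floor. Keep every blank in the tray, leave the cup, the glue bottle and the tape measure alone, and hang the rake upright in its rack by the collar again.

Things in the scene. Friction and masses are not known exactly. Their poses are not given: they have to be found in the camera images.
- tray: Grey metal tray with a bright rim, fixed to the bench. Outside 220 (its x) x 376 (its y) mm, inside 204 x 360 mm, walls 8 mm thick, rim 47 mm above the bench. Origin: centre of its underside, on the bench, z up. It may be turned a little about the vertical. The heap of blanks fills one of its two end zones (+y or -y); which one varies.
- tray_floor (a point): Middle of the tray's flat inner floor, 8 mm above the bench; axes as the tray's. Along tray y the floor has three equal zones of 120 mm: dark ribbed rubber mat (-180 to -60), white (-60 to +60), dark ribbed mat (+60 to +180), no steps. A yellow line along tray y at x = 0 halves each zone: six fields, each 102 x 120 mm.
- rack: Green rake rack, fixed. Origin: on the bench below the seat. One upright at its -y side (front face 68 mm from the seat axis, 145 mm high) carries two level steel arms along rack y, 36 mm apart, tops 145 mm above the bench, with 6 mm upturned lips at their ends (y +36 to +43 mm). The slot between them is open to rack +y. Base 150 x 120 x 8 mm. It may be turned about the vertical.
- rack_seat (a point): Point midway between the rack's arms at the level of their tops (145 mm above the bench), where the middle of the collar's underside belongs when the rake hangs; 10 mm is then left between collar and lips. Axes as the rack's. To take the rake out, lift it at least 8 mm over the lips, then move it at least 90 mm along rack +y; to hang it back, the reverse.
- rake: Upright hand rake, 200 mm tall, 0.25 kg. Origin: middle of the row of tine tips; z up the handle, x along the head; it rakes along its y. Six steel tines, 8 mm diameter, 30 mm apart (x -75 to +75), z 0 to 50 mm; head bar 166 x 18 mm, z 50 to 68; stem 22 mm square to z 120; black collar 56 x 52 x 8 mm; orange handle above. Starts hung in the rack, head along rack x, tips 25 mm above the bench.
- rake_collar (a point): Middle of the underside of the rake's black collar (rake z = 120 mm).
- rake_grip (a point): Middle of the rake's orange handle, 24 x 24 mm square, z 128 to 200 mm of the rake, sides square to rake x and y; this point is at rake z = 166 mm: where to hold it.
- blank_0_mid (a point): Centre of a wooden blank 60 x 36 x 28 mm (its x, y, z), 0.06 kg; 22 mm above the bench when flat on the tray floor, 26 mm on its side, about 50 mm on another blank. At the start one of the six lower blanks, lengthwise about along tray x, in two rows of three 151 and 89 mm from the tray's middle along tray y, with 16 to 30 mm clear between the rows.
- blank_1_mid (a point): Centre of a wooden blank 60 x 36 x 28 mm (its x, y, z), 0.06 kg; 22 mm above the bench when flat on the tray floor, 26 mm on its side, about 50 mm on another blank. At the start one of the six lower blanks, lengthwise about along tray x, in two rows of three 151 and 89 mm from the tray's middle along tray y, with 16 to 30 mm clear between the rows.
- blank_2_mid (a point): Centre of a wooden blank 60 x 36 x 28 mm (its x, y, z), 0.06 kg; 22 mm above the bench when flat on the tray floor, 26 mm on its side, about 50 mm on another blank. At the start one of the six lower blanks, lengthwise about along tray x, in two rows of three 151 and 89 mm from the tray's middle along tray y, with 16 to 30 mm clear between the rows.
- blank_3_mid (a point): Centre of a wooden blank 60 x 36 x 28 mm (its x, y, z), 0.06 kg; 22 mm above the bench when flat on the tray floor, 26 mm on its side, about 50 mm on another blank. At the start one of the six lower blanks, lengthwise about along tray x, in two rows of three 151 and 89 mm from the tray's middle along tray y, with 16 to 30 mm clear between the rows.
- blank_4_mid (a point): Centre of a wooden blank 60 x 36 x 28 mm (its x, y, z), 0.06 kg; 22 mm above the bench when flat on the tray floor, 26 mm on its side, about 50 mm on another blank. At the start one of the six lower blanks, lengthwise about along tray x, in two rows of three 151 and 89 mm from the tray's middle along tray y, with 16 to 30 mm clear between the rows.
- blank_5_mid (a point): Centre of a wooden blank 60 x 36 x 28 mm (its x, y, z), 0.06 kg; 22 mm above the bench when flat on the tray floor, 26 mm on its side, about 50 mm on another blank. At the start one of the six lower blanks, lengthwise about along tray x, in two rows of three 151 and 89 mm from the tray's middle along tray y, with 16 to 30 mm clear between the rows.
- blank_6_mid (a point): Centre of a wooden blank 60 x 36 x 28 mm (its x, y, z), 0.06 kg; 22 mm above the bench when flat on the tray floor, 26 mm on its side, about 50 mm on another blank. At the start one of the three upper blanks of the heap, lying across the gap between the rows, lengthwise along tray y.
- blank_7_mid (a point): Centre of a wooden blank 60 x 36 x 28 mm (its x, y, z), 0.06 kg; 22 mm above the bench when flat on the tray floor, 26 mm on its side, about 50 mm on another blank. At the start one of the three upper blanks of the heap, lying across the gap between the rows, lengthwise along tray y.
- blank_8_mid (a point): Centre of a wooden blank 60 x 36 x 28 mm (its x, y, z), 0.06 kg; 22 mm above the bench when flat on the tray floor, 26 mm on its side, about 50 mm on another blank. At the start one of the three upper blanks of the heap, lying across the gap between the rows, lengthwise along tray y.
- cup: Blue cup, 72 mm wide, 112 mm high, standing loose at the left front of the bench; a bystander to leave alone. Origin: centre of its underside as it stands.
- glue_bottle: White glue bottle with a blue cap, 43 mm wide, 128 mm high, standing loose beyond the rack to the right; a bystander to leave alone. Origin: centre of its underside as it stands.
- tape_measure: Black and yellow tape measure, 37 x 80 x 69 mm, loose behind the tray to the right; a bystander to leave alone. Origin: centre of its underside as it stands.

How it is judged:
By the outcome, as a careful person would: the job done as asked, in the order asked, and still so for the second after the job is handed in, with the robot touching nothing.
It also fails if it takes over 54 s, if anything falls off the work surface, if the arm or the gripper's body presses on something with over 40 N, if the wrist force passes 120 N, or if a joint passes its speed limit or range.

## Working session

There is one attempt and no reset: what is moved stays moved. The work goes in short steps, Python scripts to look and compute and a tool call to move; the robot and the scene stay as the last step left them, time stands still between calls to the robot, and variables do not carry over. Pictures are saved under pics/ and viewed, about 8 in all and at most 12, crops included, and the job is handed in when it is done.

Besides the shell and the picture viewer there is one more tool, called after "Request:" by a JSON object that holds its "method" and its "body". carry_out: Moves the arm, as the interface text tells. Its arguments: {"type":"object","properties":{"plan":{"type":"array","items":{"type":"array"}},"grip_force":{"type":"number"}},"required":["plan"]}

```bash
mkdir -p pics
cat > h.py <<'E'
import numpy as np, cv2
from plant import r
def cap(n,f=None):
    c=r.get_calibration(n); im=r.capture(n)
    if f: cv2.imwrite('pics/'+f,cv2.cvtColor(np.asarray(im),cv2.COLOR_RGB2BGR))
    return np.asarray(im),c
def ray(c,px,z):
    p=cv2.undistortPoints(np.array(px,float).reshape(-1,1,2),np.array(c['K']),np.array(c['D'])).reshape(-1,2)
    R=cv2.Rodrigues(np.array(c['rvec'],float))[0]; t=np.array(c['tvec'],float).ravel()
    o=-R.T@t; d=np.c_[p,np.ones(len(p))]@R
    return o+d*((z-o[2])/d[:,2])[:,None]
def proj(c,P):
    return cv2.projectPoints(np.array(P,float).reshape(-1,1,3),np.array(c['rvec'],float),np.array(c['tvec'],float),np.array(c['K']),np.array(c['D']))[0].reshape(-1,2)
E
python3 - <<'E'
from h import *
print(r.get_state())
a,c=cap('scene'); b,d=cap('side')
for n,k in(('scene',c),('side',d)):
    R=cv2.Rodrigues(np.array(k['rvec'],float))[0]; print(n,(-R.T@np.ravel(k['tvec'])).round(3),R[2].round(2))
o=np.hstack([a,b]); o=cv2.resize(o,(1280,480))
cv2.imwrite('pics/s.png',a[:,:,::-1]);cv2.imwrite('pics/d.png',b[:,:,::-1])
E
```

```text
{'time_s': 0.0, 'joints': array([ 8.07347555e+01,  2.05909163e+01,  6.33908691e-01, -2.07888769e-02,
       -7.01359246e+01, -1.65066670e+01]), 'qd': array([ 0.12472945,  0.0426669 ,  0.05614867, -0.04713596,  0.01834952,
       -0.03445018]), 'joint_torque': array([-3.52921438e-05, -5.82721317e+01,  2.93046409e+01,  6.99689627e+00,
        6.71296104e-03, -1.71416482e-04]), 'tcp_pos': array([0.29339923, 0.60768023, 0.40372722]), 'eef_rot': array([ 1.79905345e+02, -7.66972327e-03, -2.57789849e+01]), 'contact_force': array([ 0.1067374 , -0.46391818, -0.13945091]), 'moment': array([-0.06530688, -0.01644248, -0.03206974]), 'gripper_width': 0.08748231111323199}
scene [ 0.077 -0.68   0.972] [ 0.43  0.54 -0.73]
side [0.135 1.217 1.054] [ 0.26 -0.79 -0.56]
```

View pics/s.png

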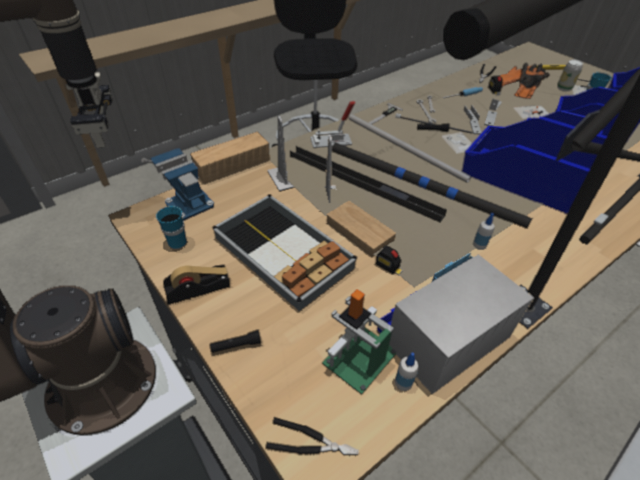

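View pics/d.png

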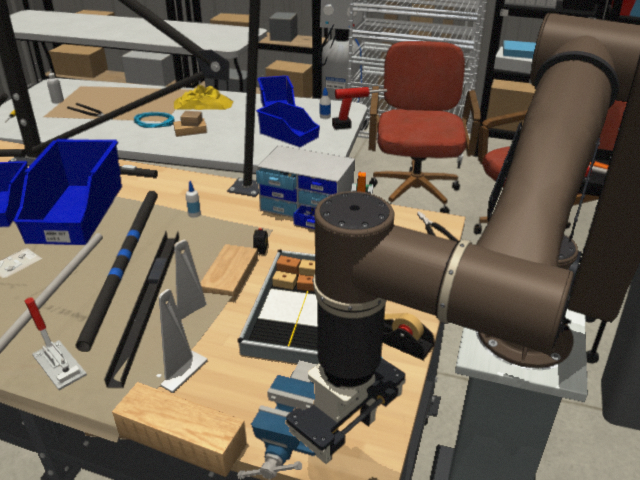

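Scene view: the tray has corners near (215,232), (268,197), (356,262) and (300,305). The heap is at its near-right end, and the rack is at (360,345) with the orange handle at (357,305). The arm hides much of the side view. I'll enlarge the scene crop.

Run:
```python
from h import *
a=cv2.imread('pics/s.png')
cv2.imwrite('pics/c1.png',cv2.resize(a[190:395,205:425],None,fx=3.6,fy=2.9,interpolation=cv2.INTER_CUBIC) if 0 else cv2.resize(a[190:390,205:425],None,fx=3,fy=3,interpolation=cv2.INTER_CUBIC))
```

```text
(no output)
```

View pics/c1.png

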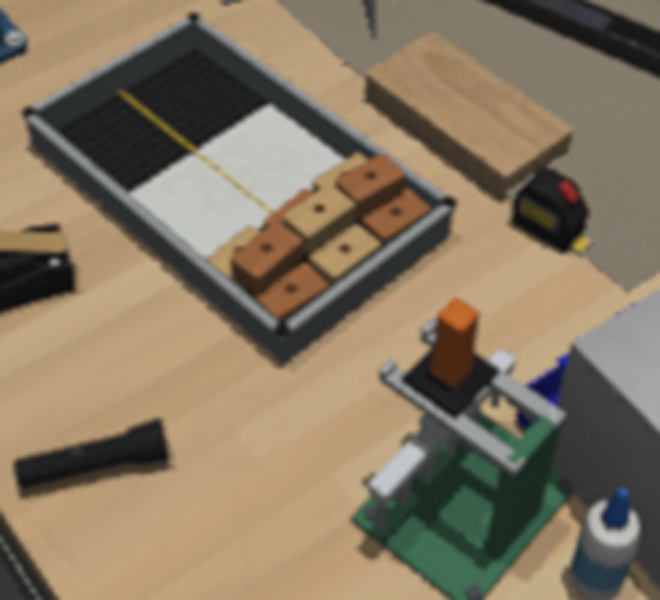

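Run:
```python
from h import *
_,c=cap('scene')
f=lambda L,z: ray(c,[(205+u/3,190+v/3) for u,v in L],z)
t=f([(30,112),(194,17),(449,204),(281,328)],.047);print(t.round(3),t.mean(0).round(3))
e=np.roll(t,-1,0)-t;print(np.linalg.norm(e,axis=1).round(3),np.degrees(np.arctan2(e[:,1],e[:,0])).round(1))
print('handle top',f([(441,313),(460,297),(477,316),(458,330),(458,314)],.225).round(4))
print('collar top',f([(455,415),(404,378),(500,372)],.153).round(4))
print('arms',f([(386,376),(516,468),(558,420),(560,410)],.145).round(4))
print('base',f([(354,520),(470,600),(568,495)],.008).round(4))
print('yellow',f([(120,92),(270,210)],.008).round(4))
print('bottom blanks',f([(291,289),(345,249),(395,212)],.036).round(4))
print('upper',f([(266,248),(319,209),(370,176)],.064).round(4))
```

```text
[[ 0.435  0.255  0.047]
 [ 0.645  0.28   0.047]
 [ 0.686 -0.086  0.047]
 [ 0.477 -0.108  0.047]] [0.56  0.085 0.047]
[0.211 0.368 0.21  0.365] [   6.9  -83.6 -173.9   96.5]
handle top [[ 0.4965 -0.2745  0.225 ]
 [ 0.5165 -0.2718  0.225 ]
 [ 0.5148 -0.2916  0.225 ]
 [ 0.4963 -0.2927  0.225 ]
 [ 0.5054 -0.2823  0.225 ]]
collar top [[ 0.4849 -0.3112  0.153 ]
 [ 0.4761 -0.2645  0.153 ]
 [ 0.536  -0.303   0.153 ]]
arms [[ 0.4704 -0.2511  0.145 ]
 [ 0.4943 -0.3663  0.145 ]
 [ 0.5456 -0.3555  0.145 ]
 [ 0.5528 -0.3502  0.145 ]]
base [[ 0.4285 -0.2715  0.008 ]
 [ 0.4574 -0.3771  0.008 ]
 [ 0.5799 -0.3577  0.008 ]]
yellow [[0.5396 0.2652 0.008 ]
 [0.568  0.0368 0.008 ]]
bottom blanks [[ 0.5137 -0.0716  0.036 ]
 [ 0.5805 -0.0637  0.036 ]
 [ 0.6457 -0.056   0.036 ]]
upper [[ 0.5103 -0.0394  0.064 ]
 [ 0.5758 -0.0305  0.064 ]
 [ 0.6386 -0.026   0.064 ]]
```

```bash
cat >> h.py <<'E'
import json
def plan(p,yaw,wps,hand,step=.038,dyaw=7.,fine=.0005):
    """wps: (x,y,z,yaw[,n]) world TCP targets, unwrapped yaw; prints rows, rounded to 0.5 mm, carrying the rounding on"""
    p=np.array(p,float); rows=[]
    for w in wps:
        g=np.array(w[:3],float); a=w[3]-yaw
        n=w[4] if len(w)>4 else max(1,int(np.ceil(max(np.linalg.norm(g-p)/step,abs(a)/dyaw))))
        p0,y0=p.copy(),yaw
        for i in range(1,n+1):
            s=np.radians(yaw); X=np.array([np.cos(s),np.sin(s),0]);Y=np.array([np.sin(s),-np.cos(s),0]);Z=np.array([0,0,-1.])
            d=p0+(g-p0)*i/n-p; l=np.round(np.array([d@X,d@Y,d@Z])/fine)*fine
            p=p+l[0]*X+l[1]*Y+l[2]*Z; t=round(y0+a*i/n-yaw,1); yaw+=t
            rows.append([[round(float(v),4)+0 for v in l],[0,0,round(float(-t),1)+0],hand])
    for i in range(0,len(rows),12): print(json.dumps(rows[i:i+12]).replace(' ','').replace('0.0,','0,').replace('0.0]','0]'))
    return p,yaw
E
python3 - <<'E'
from h import *
s=r.get_state()
print(plan(s['tcp_pos'],-25.78,[(.45,.2,.46,-97),(.495,-.235,.46,-168.5)],0,step=.039))
c=r.get_calibration('scene')
b=ray(c,[(437,390),(392,352)],0);print('box base',b.round(3))
for z in(.1,.13,.16,.2):print(z,ray(c,[(439,341),(395,307),(530,297)],z).round(3).tolist())
print('bottle',ray(c,[(405,388)],0).round(3))
E
```

```text
[[[0.0265,0.025,-0.0045],[0,0,5.9],0],[[0.029,0.022,-0.005],[0,0,6.0],0],[[0.031,0.019,-0.0045],[0,0,5.9],0],[[0.033,0.0155,-0.0045],[0,0,5.9],0],[[0.034,0.012,-0.005],[0,0,6.0],0],[[0.0355,0.0085,-0.0045],[0,0,5.9],0],[[0.036,0.005,-0.0045],[0,0,5.9],0],[[0.0365,0.001,-0.005],[0,0,6.0],0],[[0.0365,-0.0025,-0.0045],[0,0,5.9],0],[[0.0355,-0.0065,-0.0045],[0,0,5.9],0],[[0.035,-0.01,-0.005],[0,0,6.0],0],[[0.034,-0.014,-0.0045],[0,0,5.9],0]]
[[[0.0355,-0.008,0],[0,0,6.0],0],[[0.0345,-0.012,0],[0,0,5.9],0],[[0.033,-0.015,0],[0,0,6.0],0],[[0.0315,-0.019,0],[0,0,5.9],0],[[0.029,-0.0215,0],[0,0,6.0],0],[[0.027,-0.025,0],[0,0,6.0],0],[[0.024,-0.027,0],[0,0,5.9],0],[[0.021,-0.03,0],[0,0,6.0],0],[[0.018,-0.0315,0],[0,0,5.9],0],[[0.0145,-0.0335,0],[0,0,6.0],0],[[0.011,-0.0345,0],[0,0,6.0],0],[[0.007,-0.036,0],[0,0,5.9],0]]
(array([ 0.49523255, -0.23506143,  0.45992246]), -168.48000000000005)
box base [[ 0.599 -0.478  0.   ]
 [ 0.585 -0.346  0.   ]]
0.1 [[0.637, -0.423, 0.1], [0.624, -0.297, 0.1], [0.908, -0.472, 0.1]]
0.13 [[0.618, -0.432, 0.13], [0.605, -0.31, 0.13], [0.879, -0.479, 0.13]]
0.16 [[0.598, -0.441, 0.16], [0.586, -0.323, 0.16], [0.85, -0.486, 0.16]]
0.2 [[0.573, -0.453, 0.2], [0.561, -0.341, 0.2], [0.812, -0.496, 0.2]]
bottle [[ 0.544 -0.431  0.   ]]
```

Request:
{"method": "carry_out", "body": {"plan": [[[0.0265,0.025,-0.0045],[0,0,5.9],0],[[0.029,0.022,-0.005],[0,0,6.0],0],[[0.031,0.019,-0.0045],[0,0,5.9],0],[[0.033,0.0155,-0.0045],[0,0,5.9],0],[[0.034,0.012,-0.005],[0,0,6.0],0],[[0.0355,0.0085,-0.0045],[0,0,5.9],0],[[0.036,0.005,-0.0045],[0,0,5.9],0],[[0.0365,0.001,-0.005],[0,0,6.0],0],[[0.0365,-0.0025,-0.0045],[0,0,5.9],0],[[0.0355,-0.0065,-0.0045],[0,0,5.9],0],[[0.035,-0.01,-0.005],[0,0,6.0],0],[[0.034,-0.014,-0.0045],[0,0,5.9],0]]}}

```text
time_s: 1.15
tcp_pos: [0.4502, 0.1982, 0.4611]
eef_rot: [-180.0, 0.0, -97.2]
contact_force: [0.4, 0.2, -1.0]
gripper_width: 0.0875
```

Request:
{"method": "carry_out", "body": {"plan": [[[0.0355,-0.008,0],[0,0,6.0],0],[[0.0345,-0.012,0],[0,0,5.9],0],[[0.033,-0.015,0],[0,0,6.0],0],[[0.0315,-0.019,0],[0,0,5.9],0],[[0.029,-0.0215,0],[0,0,6.0],0],[[0.027,-0.025,0],[0,0,6.0],0],[[0.024,-0.027,0],[0,0,5.9],0],[[0.021,-0.03,0],[0,0,6.0],0],[[0.018,-0.0315,0],[0,0,5.9],0],[[0.0145,-0.0335,0],[0,0,6.0],0],[[0.011,-0.0345,0],[0,0,6.0],0],[[0.007,-0.036,0],[0,0,5.9],0]]}}

```text
time_s: 2.15
tcp_pos: [0.4951, -0.2368, 0.4606]
eef_rot: [180.0, 0.0, -168.8]
contact_force: [1.3, 0.3, 0.2]
gripper_width: 0.0879
```

Run:
```python
from h import *
s=r.get_state();print(s['time_s'],s['tcp_pos'],s['eef_rot'],s['joints'])
a,c=cap('wrist','w1.png'); b,d=cap('side','d2.png')
R=cv2.Rodrigues(np.array(c['rvec'],float))[0]; print((-R.T@np.ravel(c['tvec'])).round(3),R[2].round(2))
```

```text
2.15 [ 0.49505825 -0.23676647  0.46062759] [ 1.79991361e+02  8.25244738e-03 -1.68772442e+02] [-5.10649691e+00  6.76210527e+00 -1.02466049e+01 -1.10972893e-02
 -7.29858005e+01 -7.36626975e+01]
[ 0.428 -0.25   0.44 ] [ 0.25  0.05 -0.97]
```

View pics/w1.png

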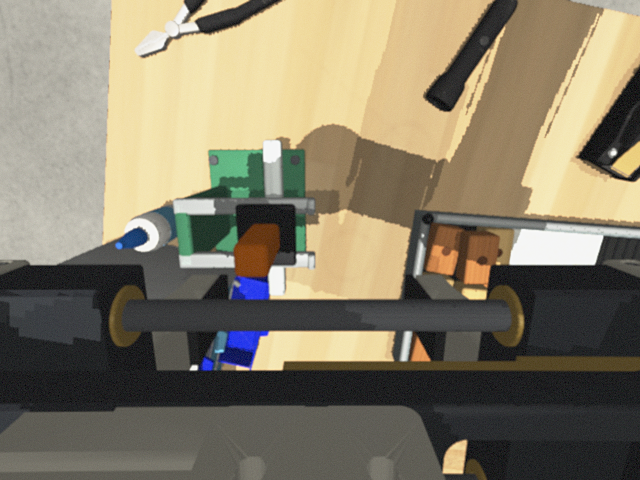

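Wrist view: the arms run along rows 199-213 and 253-268, the collar is at columns 237-295, and the handle top is near (252,252). The gripper camera looks in from the robot side.

Run:
```python
from h import *
im=cv2.imread('pics/w1.png'); c=r.get_calibration('wrist')
cv2.imwrite('pics/w1c.png',cv2.resize(im[140:300,160:335],None,fx=4,fy=3.75,interpolation=cv2.INTER_CUBIC) if 0 else cv2.resize(im[140:290,160:335],None,fx=4,fy=4,interpolation=cv2.INTER_CUBIC))
```

```text
(no output)
```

View pics/w1c.png

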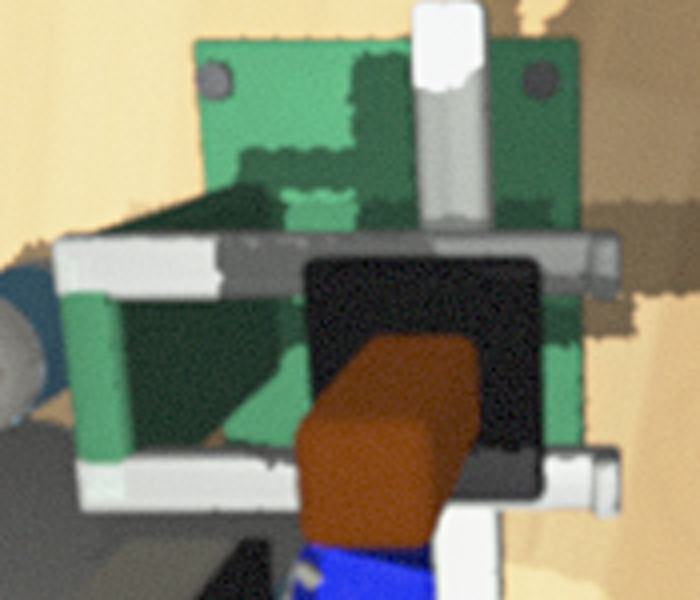

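Run:
```python
from h import *
c=r.get_calibration('wrist'); f=lambda L,z: ray(c,[(160+u/4,140+v/4) for u,v in L],z)
A=f([(55,237),(590,233),(60,297),(590,292),(80,460),(590,450),(80,512),(590,512)],.145);print(A.round(4))
for i in(0,2,4,6):
    d=A[i+1]-A[i];print(np.degrees(np.arctan2(d[1],d[0])).round(1),end=' ')
col=f([(305,260),(541,260),(543,500)],.153);print('col',col.round(4),'mid',((col[0]+col[2])/2).round(4))
h=f([(300,420),(432,420),(432,548),(305,545)],.225);print('handle',h.round(4),h.mean(0).round(4))
print('lip outer end',f([(618,240),(618,508)],.151).round(4))
print('base',f([(195,42),(580,42)],.008).round(4))
# lower blanks etc
```

```text
[[ 0.4903 -0.3656  0.145 ]
 [ 0.4671 -0.252   0.145 ]
 [ 0.5033 -0.3634  0.145 ]
 [ 0.4798 -0.2496  0.145 ]
 [ 0.5398 -0.3556  0.145 ]
 [ 0.5154 -0.2428  0.145 ]
 [ 0.5522 -0.3545  0.145 ]
 [ 0.5299 -0.2401  0.145 ]]
101.5 101.6 102.2 101.0 col [[ 0.4833 -0.3102  0.153 ]
 [ 0.4737 -0.2611  0.153 ]
 [ 0.5264 -0.2512  0.153 ]] mid [ 0.5048 -0.2807  0.153 ]
handle [[ 0.4958 -0.2929  0.225 ]
 [ 0.4917 -0.2717  0.225 ]
 [ 0.5137 -0.2682  0.225 ]
 [ 0.5172 -0.2892  0.225 ]] [ 0.5046 -0.2805  0.225 ]
lip outer end [[ 0.4666 -0.2458  0.151 ]
 [ 0.5257 -0.2344  0.151 ]]
base [[ 0.4509 -0.3817  0.008 ]
 [ 0.4281 -0.2658  0.008 ]]
```

Run:
```python
from h import *
s=r.get_state();print(s['time_s'],s['tcp_pos'],s['eef_rot'][2])
print(plan(s['tcp_pos'],s['eef_rot'][2],[(.5047,-.281,.44,-168.5,2),(.5047,-.281,.350,-168.5,4)],0))
```

```text
2.25 [ 0.49541759 -0.23890325  0.45965454] -168.95650449947348
[[[-0.0005,-0.0215,0.01],[0,0,-0.2],0],[[-0.0005,-0.0215,0.0095],[0,0,-0.3],0],[[0,0,0.0225],[0,0,0],0],[[0,0,0.0225],[0,0,0],0],[[0,0,0.0225],[0,0,0],0],[[0,0,0.0225],[0,0,0],0]]
(array([ 0.5047092 , -0.28089921,  0.35015454]), np.float64(-168.45650449947348))
```

Request:
{"method": "carry_out", "body": {"plan": [[[-0.0005,-0.0215,0.01],[0,0,-0.2],0],[[-0.0005,-0.0215,0.0095],[0,0,-0.3],0],[[0,0,0.0],[0,0,0],0]]}}

```text
time_s: 2.5
tcp_pos: [0.5052, -0.2788, 0.4385]
eef_rot: [179.9, -0.2, -168.0]
contact_force: [-0.1, 1.0, -0.4]
gripper_width: 0.0877
```

Run:
```python
from h import *
for i in range(4):
    c=r.get_calibration('wrist'); s=r.get_state();print(s['time_s'],s['tcp_pos'].round(4),s['eef_rot'].round(2))
    im=r.capture('wrist')
cv2.imwrite('pics/w2.png',im[:,:,::-1])
```

```text
2.5 [ 0.5052 -0.2788  0.4385] [ 179.91   -0.18 -168.02]
2.55 [ 0.505  -0.2778  0.4394] [ 1.7992e+02 -1.6000e-01 -1.6806e+02]
2.6 [ 0.505  -0.2772  0.4402] [ 1.7995e+02 -1.0000e-01 -1.6803e+02]
2.65 [ 0.505  -0.2767  0.4409] [ 1.7998e+02 -4.0000e-02 -1.6799e+02]
```

Request:
{"method": "carry_out", "body": {"plan": [[[0.001,-0.0045,0.02],[0,0,0.5],0],[[0,0,0.024],[0,0,0],0],[[0,0,0.024],[0,0,0],0],[[0,0,0.0235],[0,0,0],0],[[0,0,0],[0,0,0],255],[[0,0,0],[0,0,0],255],[[0,0,0],[0,0,0],255],[[0,0,0],[0,0,0],255],[[0,0,0],[0,0,0],255],[[0,0,0],[0,0,0],255],[[0,0,0],[0,0,0],255]], "grip_force": 50}}

```text
time_s: 3.62
tcp_pos: [0.5051, -0.2815, 0.3504]
eef_rot: [-180.0, 0.1, -168.5]
contact_force: [-0.1, 0.3, -0.0]
gripper_width: 0.0466
```

Request:
{"method": "carry_out", "body": {"plan": [[[0,0,0],[0,0,0],255],[[0,0,0],[0,0,0],255],[[0,0,0],[0,0,0],255],[[0,0,0],[0,0,0],255],[[0,0,0],[0,0,0],255],[[0,0,0],[0,0,0],255]]}}

```text
time_s: 4.12
tcp_pos: [0.505, -0.2813, 0.3497]
eef_rot: [180.0, -0.0, -168.5]
contact_force: [0.0, 0.7, 2.2]
gripper_width: 0.024
```

Run:
```python
from h import *
s=r.get_state();print(s['time_s'],s['tcp_pos'],s['eef_rot'],s['contact_force'])
C=np.array([.56,.085]);th=np.radians(6.6);T=lambda u,v:C+u*np.array([np.cos(th),np.sin(th)])+v*np.array([-np.sin(th),np.cos(th)])
ry=np.array([-np.sin(np.radians(11.5)),np.cos(np.radians(11.5))])
p=np.array([.505,-.281]); q=p+.105*ry
k=T(.002,-.166); e=T(.002,-.05)
print(q,k,e)
print(plan((*p,.35),-168.5,[(*p,.375,-168.5,2),(*q,.375,-168.5),(*q,.42,-168.5,2),(*k,.42,-173.4,3)],255,step=.03))
print(plan((*k,.42),-173.4,[(*k,.368,-173.4,3),(*e,.368,-173.4,12),(*e,.42,-173.4,2)],255))
```

```text
4.1167 [ 0.50496981 -0.28133193  0.34967579] [ 1.79985748e+02 -1.07203354e-02 -1.68470531e+02] [3.97379452e-04 6.93915746e-01 2.17904500e+00]
[ 0.48406637 -0.17810791] [ 0.58106631 -0.07967   ] [0.5677336  0.03556124]
[[[0,0,-0.0125],[0,0,0],255],[[0,0,-0.0125],[0,0,0],255],[[0,0.0265,0],[0,0,0],255],[[0,0.026,0],[0,0,0],255],[[0,0.0265,0],[0,0,0],255],[[0,0.026,0],[0,0,0],255],[[0,0,-0.0225],[0,0,0],255],[[0,0,-0.0225],[0,0,0],255],[[-0.038,0.0255,0],[0,0,1.6],255],[[-0.0375,0.027,0],[0,0,1.7],255],[[-0.037,0.028,0],[0,0,1.6],255]]
(array([ 0.58114725, -0.07950755,  0.42      ]), -173.39999999999998)
[[[0,0,0.0175],[0,0,0],255],[[0,0,0.017],[0,0,0],255],[[0,0,0.0175],[0,0,0],255],[[0,0.0095,0],[0,0,0],255],[[0,0.01,0],[0,0,0],255],[[0,0.0095,0],[0,0,0],255],[[0,0.0095,0],[0,0,0],255],[[0,0.01,0],[0,0,0],255],[[0,0.0095,0],[0,0,0],255],[[0,0.0095,0],[0,0,0],255],[[0,0.01,0],[0,0,0],255],[[0,0.0095,0],[0,0,0],255]]
[[[0,0.0095,0],[0,0,0],255],[[0,0.01,0],[0,0,0],255],[[0,0.0095,0],[0,0,0],255],[[0,0,-0.026],[0,0,0],255],[[0,0,-0.026],[0,0,0],255]]
(array([0.5677336 , 0.03556124, 0.42      ]), -173.4)
```

Request:
{"method": "carry_out", "body": {"plan": [[[0,0,-0.0125],[0,0,0],255],[[0,0,-0.0125],[0,0,0],255],[[0,0.0265,0],[0,0,0],255],[[0,0.026,0],[0,0,0],255],[[0,0.0265,0],[0,0,0],255],[[0,0.026,0],[0,0,0],255],[[0,0,-0.0225],[0,0,0],255],[[0,0,-0.0225],[0,0,0],255],[[-0.0285,0.0195,0],[0,0,1.2],255],[[-0.028,0.02,0],[0,0,1.2],255],[[-0.028,0.0205,0],[0,0,1.3],255],[[-0.028,0.0205,0],[0,0,1.2],255]]}}

```text
time_s: 5.12
tcp_pos: [0.5819, -0.0792, 0.4196]
eef_rot: [180.0, 0.0, -173.5]
contact_force: [-0.0, -0.8, -2.3]
gripper_width: 0.0239
```

Request:
{"method": "carry_out", "body": {"plan": [[[0,0,0.01],[0,0,0],255],[[0,0,0.01],[0,0,0],255]]}}

```text
time_s: 5.28
tcp_pos: [0.5825, -0.0789, 0.3985]
eef_rot: [180.0, -0.0, -173.3]
contact_force: [-1.1, 0.1, -3.2]
gripper_width: 0.024
```

Run:
```python
from h import *
a,c=cap('scene'); b,d=cap('side');s=r.get_state();print(s['time_s'],s['tcp_pos'],s['eef_rot'],s['gripper_width'])
x=cv2.resize(a[190:330,205:375],None,fx=4,fy=4,interpolation=cv2.INTER_CUBIC)
cv2.imwrite('pics/c3.png',x[:,:,::-1]); cv2.imwrite('pics/d3.png',b[:,:,::-1])
w=cap('wrist','w3.png')
```

```text
5.3833 [ 0.58049138 -0.08026792  0.39678105] [ 179.97410946   -0.29047808 -173.36971997] 0.023304854446961076
```

View pics/c3.png

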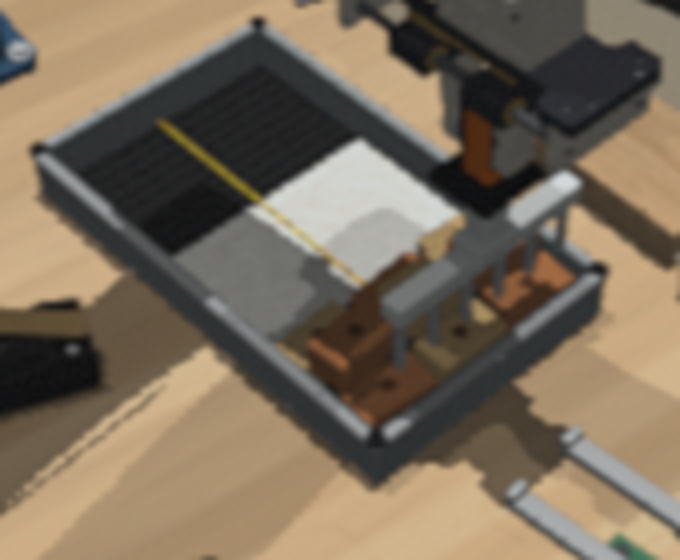

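Rake is held over the back of the heap and its tips are level with the rear row. Now I'll push the top layer forward.

Request:
{"method": "carry_out", "body": {"plan": [[[0,0,0.016],[0,0,0],255],[[0,0,0.016],[0,0,0],255],[[0,0.0095,0],[0,0,0],255],[[0,0.01,0],[0,0,0],255],[[0,0.0095,0],[0,0,0],255],[[0,0.0095,0],[0,0,0],255],[[0,0.01,0],[0,0,0],255],[[0,0.0095,0],[0,0,0],255],[[0,0.0095,0],[0,0,0],255],[[0,0.01,0],[0,0,0],255],[[0,0.0095,0],[0,0,0],255],[[0,0.0095,0],[0,0,0],255]]}}

```text
time_s: 6.43
tcp_pos: [0.5702, 0.0168, 0.368]
eef_rot: [180.0, 0.0, -173.4]
contact_force: [-0.1, -0.9, 0.5]
gripper_width: 0.0239
```

Request:
{"method": "carry_out", "body": {"plan": [[[0,0.01,0],[0,0,0],255],[[0,0.0095,0],[0,0,0],255],[[0,0,0],[0,0,0],255],[[0,0,-0.025],[0,0,0],255],[[0,0,-0.035],[0,0,0],255],[[0,0.03,-0.025],[0,0,0],255],[[0,0.035,0],[0,0,0],255],[[0,0.035,0],[0,0,0],255],[[0,0.035,0],[0,0,0],255],[[0,0.03,0],[0,0,0],255]]}}

```text
time_s: 7.27
tcp_pos: [0.5483, 0.2008, 0.4525]
eef_rot: [180.0, -0.0, -173.4]
contact_force: [1.5, -0.6, -2.4]
gripper_width: 0.024
```

Run:
```python
from h import *
a,c=cap('scene');s=r.get_state();print(s['time_s'],s['tcp_pos'],s['eef_rot'],s['gripper_width'])
x=cv2.resize(a[190:330,205:375],None,fx=4,fy=4,interpolation=cv2.INTER_CUBIC)
cv2.imwrite('pics/c4.png',x[:,:,::-1])
w=cap('wrist','w4.png')
```

```text
7.3167 [0.54823276 0.20469296 0.45202752] [ 1.79894154e+02  1.61352825e-04 -1.73270785e+02] 0.023620000281730384
```

View pics/c4.png

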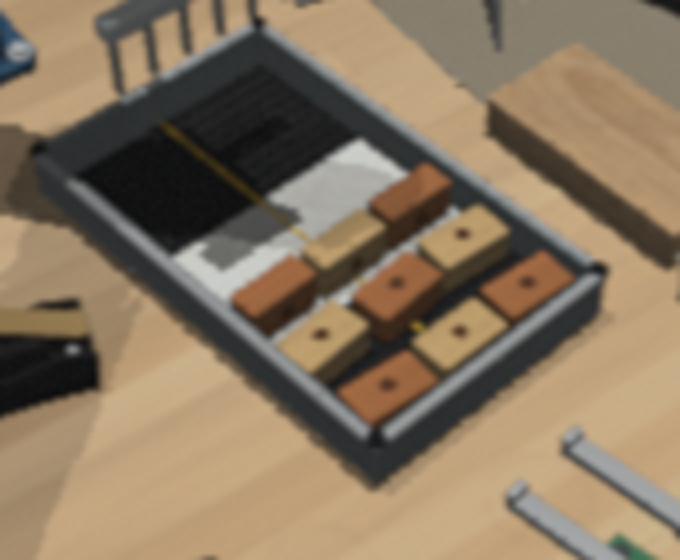

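View pics/w4.png

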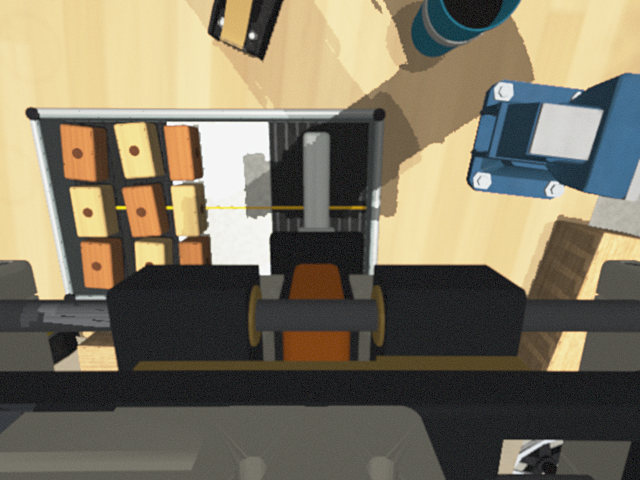

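Run:
```python
from h import *
im=cv2.imread('pics/w4.png');cv2.imwrite('pics/w4c.png',cv2.resize(im[110:275,30:220],None,fx=3.6,fy=3.6,interpolation=cv2.INTER_CUBIC))
```

```text
(no output)
```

View pics/w4c.png

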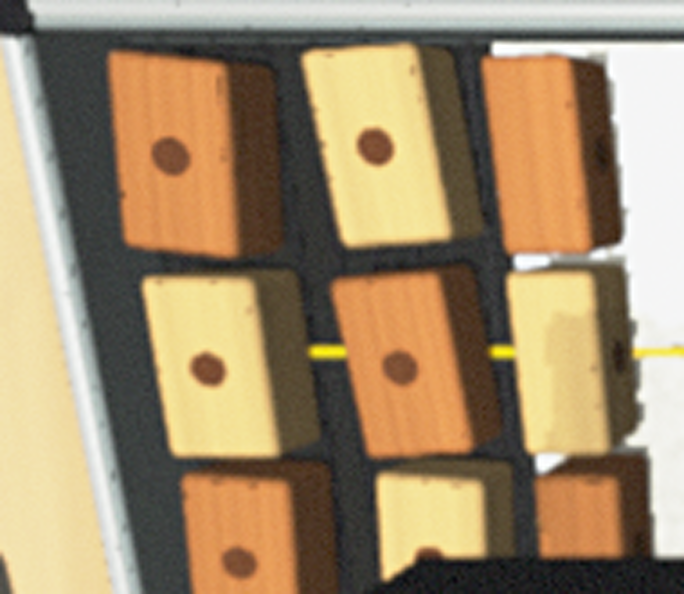

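```bash
cat >> h.py <<'E'
C=np.array([.56,.085]);th=np.radians(6.6);EX=np.array([np.cos(th),np.sin(th)]);EY=np.array([-np.sin(th),np.cos(th)])
T=lambda u,v:C+u*EX+v*EY
def uv(P): P=np.atleast_2d(P)[:,:2]-C; return (np.c_[P@EX,P@EY]*1000).round(1)
E
python3 - <<'E'
from h import *
c=r.get_calibration('wrist')
f=lambda L,z:uv(ray(c,[(30+u/3.6,110+v/3.6) for u,v in L],z)).tolist()
print('tray corner rim',f([(15,20)],.047))
print('yellow/white',f([(330,352),(660,352),(495,45)],.008))
for n,L,z in[('r1 R',[(228,62),(240,257),(255,277),(278,457),(292,475)],.036),('r1 bottom R',[(275,68),(285,245),(298,272),(318,440),(330,465)],.008),('r2 L',[(303,52),(340,247),(332,283),(370,457),(378,477)],.036),('r2 R',[(415,45),(452,240),(440,275),(475,450),(485,475)],.036),('r3 L',[(483,57),(510,252),(508,275),(527,452),(537,473)],.044),('r3 R',[(570,57),(595,247),(593,270),(608,450),(620,470)],.044)]: print(n,f(L,z))
E
```

```text
tray corner rim [[-102.2, -180.4]]
yellow/white [[2.0, -125.0], [1.5, -10.5], [-99.6, -56.9]]
r1 R [[-91.8, -127.2], [-32.8, -133.1], [-26.5, -129.3], [32.8, -131.0], [39.0, -127.3]]
r1 bottom R [[-91.8, -129.5], [-34.6, -135.0], [-25.5, -132.0], [33.5, -133.7], [42.7, -130.7]]
r2 L [[-94.9, -104.0], [-36.2, -101.0], [-24.8, -105.2], [32.7, -100.7], [39.5, -98.9]]
r2 R [[-97.2, -69.7], [-38.6, -65.3], [-27.5, -70.5], [30.1, -65.7], [38.7, -63.3]]
r3 L [[-93.3, -46.0], [-35.6, -44.0], [-28.4, -45.4], [28.8, -45.2], [35.8, -42.6]]
r3 R [[-93.5, -20.0], [-37.3, -17.4], [-30.1, -18.7], [28.0, -18.8], [34.7, -15.5]]
```

All nine blanks now lie in one layer, in three rows. The row 1 to row 2 gap is v ≈ -130 to -103 mm. Next, the tines go into that gap and push rows 2 and 3 together.

Run:
```python
from h import *
s=r.get_state();print(s['tcp_pos'],s['eef_rot'],uv(s['tcp_pos']))
a=T(.002,-.1165);b=T(.002,.026)
print(plan(s['tcp_pos'],-173.4,[(*a,.40,-173.4)],255,step=.036))
print(plan((*a,.40),-173.4,[(*a,.339,-173.4,4),(*b,.339,-173.4,15),(*b,.339,-173.4,1),(*b,.41,-173.4,3)],255))
```

```text
[0.5483616  0.20268137 0.45185142] [ 1.79958851e+02 -4.52097092e-02 -1.73183632e+02] [[  2.  118.2]]
[[[0,-0.0335,0.0075],[0,0,0],255],[[0,-0.0335,0.0075],[0,0,0],255],[[0,-0.0335,0.007],[0,0,0],255],[[0,-0.0335,0.0075],[0,0,0],255],[[0,-0.0335,0.0075],[0,0,0],255],[[0,-0.0335,0.0075],[0,0,0],255],[[0,-0.0335,0.0075],[0,0,0],255]]
(array([ 0.57531436, -0.03026454,  0.39985142]), -173.4)
[[[0,0,0.015],[0,0,0],255],[[0,0,0.0155],[0,0,0],255],[[0,0,0.015],[0,0,0],255],[[0,0,0.0155],[0,0,0],255],[[0,0.0095,0],[0,0,0],255],[[0,0.0095,0],[0,0,0],255],[[0,0.0095,0],[0,0,0],255],[[0,0.0095,0],[0,0,0],255],[[0,0.0095,0],[0,0,0],255],[[0,0.0095,0],[0,0,0],255],[[0,0.0095,0],[0,0,0],255],[[0,0.0095,0],[0,0,0],255]]
[[[0,0.0095,0],[0,0,0],255],[[0,0.0095,0],[0,0,0],255],[[0,0.0095,0],[0,0,0],255],[[0,0.0095,0],[0,0,0],255],[[0,0.0095,0],[0,0,0],255],[[0,0.0095,0],[0,0,0],255],[[0,0.0095,0],[0,0,0],255],[[0,0,0],[0,0,0],255],[[0,0,-0.0235],[0,0,0],255],[[0,0,-0.024],[0,0,0],255],[[0,0,-0.0235],[0,0,0],255]]
(array([0.55899838, 0.11105757, 0.41      ]), -173.4)
```

Request:
{"method": "carry_out", "body": {"plan": [[[0,-0.033,0.0075],[0,0,0],255],[[0,-0.033,0.0075],[0,0,0],255],[[0,-0.033,0.007],[0,0,0],255],[[0,-0.033,0.0075],[0,0,0],255],[[0,-0.033,0.0075],[0,0,0],255],[[0,-0.033,0.0075],[0,0,0],255],[[0,-0.0335,0.0075],[0,0,0],255],[[0,0,0],[0,0,0],255],[[0,0,0],[0,0,0],255],[[0,0,0],[0,0,0],255]]}}

```text
time_s: 8.2
tcp_pos: [0.5756, -0.0314, 0.4004]
eef_rot: [180.0, -0.0, -173.4]
contact_force: [-0.8, 0.6, -2.1]
gripper_width: 0.0241
```

Run:
```python
from h import *
s=r.get_state();print(s['time_s'],s['tcp_pos'],s['eef_rot'],uv(s['tcp_pos']))
```

```text
8.2 [ 0.57561281 -0.031429    0.4003869 ] [ 1.79989491e+02 -3.08359174e-02 -1.73443857e+02] [[   2.1 -117.5]]
```

Request:
{"method": "carry_out", "body": {"plan": [[[0,0.0005,0.015],[0,0,0],255],[[0,0,0.0155],[0,0,0],255],[[0,0,0.015],[0,0,0],255],[[0,0,0.0155],[0,0,0],255],[[0,0.0095,0],[0,0,0],255],[[0,0.0095,0],[0,0,0],255],[[0,0.0095,0],[0,0,0],255],[[0,0.0095,0],[0,0,0],255],[[0,0.0095,0],[0,0,0],255],[[0,0.0095,0],[0,0,0],255]]}}

```text
time_s: 9.03
tcp_pos: [0.5691, 0.0271, 0.3408]
eef_rot: [-180.0, 0.1, -173.3]
contact_force: [-0.3, -5.2, 0.0]
gripper_width: 0.0239
```

Request:
{"method": "carry_out", "body": {"plan": [[[0,0.0095,0],[0,0,0],255],[[0,0.0095,0],[0,0,0],255],[[0,0.0095,0],[0,0,0],255],[[0,0.0095,0],[0,0,0],255],[[0,0.0095,0],[0,0,0],255],[[0,0.0095,0],[0,0,0],255],[[0,0.0095,0],[0,0,0],255],[[0,0.0095,0],[0,0,0],255],[[0,0.0095,0],[0,0,0],255]]}}

```text
time_s: 9.78
tcp_pos: [0.5592, 0.1114, 0.3406]
eef_rot: [-179.9, 0.0, -173.4]
contact_force: [0.1, -5.6, 1.1]
gripper_width: 0.0237
```

Request:
{"method": "carry_out", "body": {"plan": [[[0,0,0],[0,0,0],255],[[0,0,0],[0,0,0],255],[[0,-0.003,-0.0235],[0,0,0],255],[[0,0,-0.024],[0,0,0],255],[[0,0,-0.0235],[0,0,0],255],[[0,-0.03,-0.015],[0,0,0],255],[[0,-0.04,0],[0,0,0],255],[[0,-0.04,0],[0,0,0],255],[[0,-0.04,0],[0,0,0],255],[[0,-0.04,0],[0,0,0],255],[[0,0,0],[0,0,0],255],[[0,0,0],[0,0,0],255]]}}

```text
time_s: 10.78
tcp_pos: [0.5813, -0.083, 0.4251]
eef_rot: [180.0, -0.0, -173.6]
contact_force: [-0.2, -0.5, -2.7]
gripper_width: 0.0239
```

Run:
```python
from h import *
s=r.get_state();print(s['time_s'],s['tcp_pos'],s['eef_rot'],uv(s['tcp_pos']))
a,c=cap('scene')
cv2.imwrite('pics/c5.png',cv2.resize(a[190:330,205:375],None,fx=4,fy=4,interpolation=cv2.INTER_CUBIC)[:,:,::-1])
b,d=cap('wrist','w5.png')
```

```text
10.7833 [ 0.58125504 -0.08295081  0.42512739] [ 1.79951527e+02 -2.37312945e-02 -1.73612005e+02] [[   1.8 -169.3]]
```

View pics/c5.png

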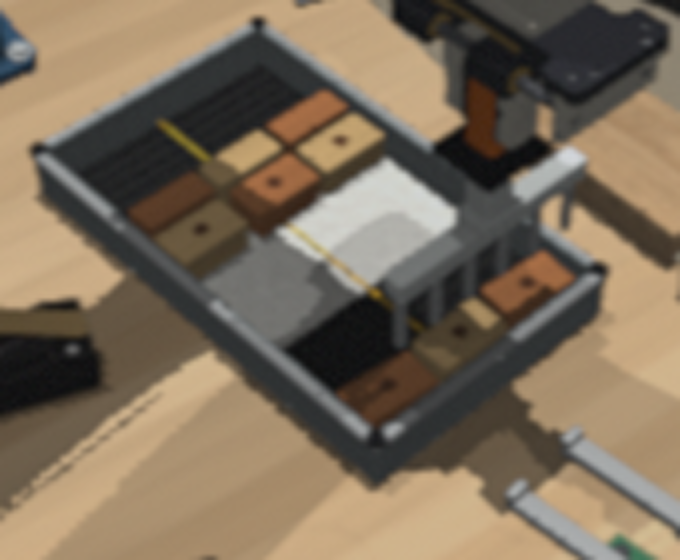

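Run:
```python
from h import *
c=r.get_calibration('scene')
f=lambda L,z:uv(ray(c,[(205+u/4,190+v/4) for u,v in L],z)).tolist()
print('r2',f([(202,229),(275,181),(340,140)],.036))
print('r3',f([(173,202),(250,153),(310,115)],.044))
print('r1',f([(388,386),(460,331),(528,282)],.036))
print('rim corners',f([(40,150),(258,24),(598,270),(376,437)],.047))
print('white near edge',f([(290,345),(455,212)],.008),'yellow end',f([(160,121)],.008))
```

```text
r2 [[-63.2, 46.5], [6.5, 47.9], [70.6, 47.7]]
r3 [[-65.8, 75.5], [7.3, 76.6], [66.9, 77.3]]
r1 [[-64.4, -150.7], [3.9, -149.4], [70.0, -150.1]]
rim corners [[-105.0, 182.4], [105.0, 183.2], [106.1, -182.4], [-104.2, -182.4]]
white near edge [[-74.0, -60.3], [100.1, -47.0]] yellow end [[1.6, 182.8]]
```

Rows now sit at v ≈ -150, +47 and +76 mm (zone boundaries ±60) in columns u ≈ -64, +5 and +69, so every field is filled and all lie in one layer. Next I'll return the rake.

Request:
{"method": "carry_out", "body": {"plan": [[[0,0,0],[0,0,0],255]]}}

```text
time_s: 10.97
tcp_pos: [0.5814, -0.08, 0.4255]
eef_rot: [180.0, 0.0, -173.3]
contact_force: [-0.6, 0.9, -2.3]
gripper_width: 0.0238
```

Run:
```python
from h import *
s=r.get_state();print(s['time_s'],s['tcp_pos'],s['eef_rot'],uv(s['tcp_pos']))
print(plan(s['tcp_pos'],s['eef_rot'][2],[(.484,-.178,.42,-168.5,5),(.484,-.178,.38,-168.5,2)],255))
```

```text
10.9667 [ 0.58138397 -0.0799759   0.42554816] [ 1.79967559e+02  5.24644869e-03 -1.73334311e+02] [[   2.3 -166.3]]
[[[0.0215,-0.017,0.001],[0,0,-1.0],255],[[0.022,-0.017,0.001],[0,0,-0.9],255],[[0.022,-0.0165,0.0015],[0,0,-1.0],255],[[0.0225,-0.016,0.001],[0,0,-1.0],255],[[0.023,-0.016,0.001],[0,0,-0.9],255],[[0,0,0.02],[0,0,0],255],[[0,0,0.02],[0,0,0],255]]
(array([ 0.48396529, -0.17819465,  0.38004816]), np.float64(-168.53431087118784))
```

Request:
{"method": "carry_out", "body": {"plan": [[[0.0215,-0.017,0.001],[0,0,-1.0],255],[[0.022,-0.017,0.001],[0,0,-0.9],255],[[0.022,-0.0165,0.0015],[0,0,-1.0],255],[[0.0225,-0.016,0.001],[0,0,-1.0],255],[[0.023,-0.016,0.001],[0,0,-0.9],255],[[0,0,0.02],[0,0,0],255],[[0,0,0.02],[0,0,0],255],[[0,0,0],[0,0,0],255],[[0,0,0],[0,0,0],255],[[0,0,0],[0,0,0],255],[[0,0,0],[0,0,0],255]]}}

```text
time_s: 11.88
tcp_pos: [0.4848, -0.1784, 0.3815]
eef_rot: [-180.0, 0.1, -168.5]
contact_force: [0.2, 0.2, -2.5]
gripper_width: 0.0239
```

Run:
```python
from h import *
for i in range(3):
    s=r.get_state();print(s['time_s'],s['tcp_pos'],s['eef_rot'],s['gripper_width']); w,c=cap('wrist','w6.png')
print(plan(s['tcp_pos'],s['eef_rot'][2],[(.505,-.281,.376,-168.5,7)],255))
# collar corners expected in wrist image vs measured, visible edge of collar: project expectation
x=np.array([np.cos(np.radians(11.5)),np.sin(np.radians(11.5)),0]);y=np.array([-x[1],x[0],0]);o=np.array([*s['tcp_pos'][:2],s['tcp_pos'][2]-.35+.153])
print(proj(c,[o+a*.028*x+b*.026*y for a,b in((-1,-1),(-1,1),(1,1),(1,-1))]).round(1).tolist())
cv2.imwrite('pics/w6c.png',w[60:330,130:480][:,:,::-1])
```

```text
11.8833 [ 0.48476491 -0.17836281  0.38146659] [-1.79957358e+02  1.00813675e-01 -1.68488741e+02] 0.023945214987147346
11.9333 [ 0.48463348 -0.17845278  0.38129096] [-1.79967230e+02  9.35838893e-02 -1.68506535e+02] 0.023783728662401533
11.9833 [ 0.48448295 -0.17854507  0.38113709] [-1.79974054e+02  8.69094213e-02 -1.68521602e+02] 0.023880267878530693
[[[0,-0.015,0.0005],[0,0,0],255],[[0,-0.015,0.001],[0,0,0],255],[[0,-0.015,0.0005],[0,0,0],255],[[0,-0.0145,0.001],[0,0,0],255],[[0,-0.015,0.0005],[0,0,0],255],[[0,-0.015,0.001],[0,0,0],255],[[0.0005,-0.015,0.0005],[0,0,0],255]]
(array([ 0.50478829, -0.28105455,  0.37613709]), np.float64(-168.52160204133534))
[[267.4, 229.7], [364.9, 229.7], [361.3, 324.7], [270.9, 324.7]]
```

View pics/w6c.png

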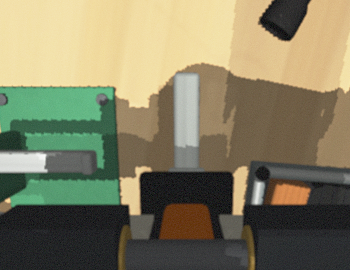

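The collar appears at columns 270-362 and row 231, against an expected centre of 316 and row 230, so the rake hasn't shifted in the hand. Inserting.

Request:
{"method": "carry_out", "body": {"plan": [[[0,-0.015,0.0005],[0,0,0],255],[[0,-0.015,0.001],[0,0,0],255],[[0,-0.015,0.0005],[0,0,0],255],[[0,-0.0145,0.001],[0,0,0],255],[[0,-0.015,0.0005],[0,0,0],255],[[0,-0.015,0.001],[0,0,0],255],[[0.0005,-0.015,0.0005],[0,0,0],255],[[0,0,0],[0,0,0],255],[[0,0,0],[0,0,0],255],[[0,0,0],[0,0,0],255],[[0,0,0],[0,0,0],255],[[0,0,0],[0,0,0],255]]}}

```text
time_s: 13.03
tcp_pos: [0.5042, -0.2809, 0.3754]
eef_rot: [-180.0, 0.0, -168.5]
contact_force: [-0.3, 0.2, -1.9]
gripper_width: 0.0239
```

Request:
{"method": "carry_out", "body": {"plan": [[[-0.0005,0,0.009],[0,0,0],255],[[0,0,0.009],[0,0,0],255],[[0,0,0.004],[0,0,0],255],[[0,0,0.003],[0,0,0],255],[[0,0,0],[0,0,0],255],[[0,0,0],[0,0,0],255],[[0,0,0],[0,0,0],255]]}}

```text
time_s: 13.62
tcp_pos: [0.5047, -0.2813, 0.3499]
eef_rot: [180.0, -0.0, -168.6]
contact_force: [0.3, 0.0, -1.4]
gripper_width: 0.0239
```

Request:
{"method": "carry_out", "body": {"plan": [[[0,0,0],[0,0,0],0],[[0,0,0],[0,0,0],0],[[0,0,0],[0,0,0],0],[[0,0,0],[0,0,0],0],[[0,0,0],[0,0,0],0],[[0,0,0],[0,0,0],0],[[0,0,0],[0,0,0],0],[[0,0,-0.01],[0,0,0],0],[[0,0,-0.02],[0,0,0],0],[[0,0,-0.03],[0,0,0],0],[[0,0,-0.03],[0,0,0],0],[[0,0,-0.03],[0,0,0],0]]}}

```text
time_s: 14.62
tcp_pos: [0.5043, -0.2813, 0.4724]
eef_rot: [-180.0, 0.0, -168.6]
contact_force: [0.7, -0.8, 0.8]
gripper_width: 0.0875
```

Request:
{"method": "carry_out", "body": {"plan": [[[0.02,0.03,-0.01],[0,0,0],0],[[0.02,0.03,0],[0,0,0],0],[[0,0.03,0],[0,0,0],0],[[0,0.03,0],[0,0,0],0],[[0,0.03,0],[0,0,0],0],[[0,0.03,0],[0,0,0],0],[[0,0.03,0],[0,0,0],0],[[0,0.03,0],[0,0,0],0],[[0,0.03,0],[0,0,0],0],[[0,0.03,0],[0,0,0],0],[[0,0.03,0],[0,0,0],0],[[0,0.03,0],[0,0,0],0]]}}

```text
time_s: 15.62
tcp_pos: [0.3933, 0.0646, 0.4813]
eef_rot: [180.0, 0.1, -168.6]
contact_force: [1.5, 0.5, -1.1]
gripper_width: 0.0876
```

Run:
```python
from h import *
s=r.get_state();print(s['time_s'],s['tcp_pos'],s['gripper_width'])
a,c=cap('scene')
cv2.imwrite('pics/c7.png',cv2.resize(a[190:390,150:425],None,fx=2.9,fy=2.9,interpolation=cv2.INTER_CUBIC)[:,:,::-1])
```

```text
15.6167 [0.39325691 0.06464014 0.48127074] 0.08759412498640003
```

View pics/c7.png

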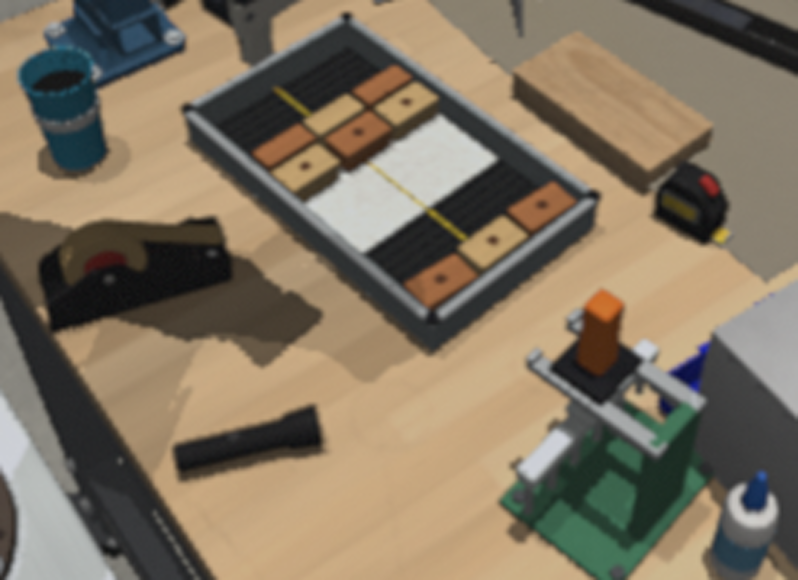

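The rake hangs upright at (600,330) with its collar on the arms. All nine blanks are flat in the tray, and the cup, bottle and tape measure haven't moved. Handing in.

```bash
python3 -c "
from plant import r
r.close_job()"
```

```text
the job is handed in; nothing more can be done
```

The job is done and handed in at about 15.7 s of the 54 s allowed. I took the rake from its rack, pushed the top layer off the heap, and raked two rows out in one stroke. Then I hung the rake back by its collar.

- **Blanks:** All nine lie in the tray in a single layer, in rows at about v = -150, +47 and +76 mm along the tray and columns at about u = -65, +5 and +69 mm across it. By these measurements each of the six fields has a blank in it.
- **Margins:** The two far rows sit only 12 to 17 mm either side of the zone line at +60 mm, against an error of about 3 mm in my measurements. I left them, since that is well clear of the error.
- **On their sides:** The three blanks furthest from the heap end rest on their long sides, not on end. I took that as allowed.
- **Rake and bystanders:** The last picture shows the rake hanging upright with its collar on both arms, the hand clear, and the cup, glue bottle and tape measure where they were. I checked these by eye in that picture and did not measure them.
- **Disagreements:** The tray middle and zone lines came out 2 to 3 mm apart between the two camera views. The arm's position readings swung by 2 to 4 mm just after moves before settling. No check failed.

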